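Gauge the face gap at the balancing head

TASK

Swing the cam lever of the balancing head fully round, counter-clockwise seen from above, to its stop to lock the spindle. Then pick up the taper gauge by its post, lay it flat on the projecting seat plate and slide its thin end squarely into the gap under the sprung plate until it drags snugly and has lifted that plate by about 2 mm, without ramming it further. Finish while still gripping the gauge there, at rest, and leave the other things on the bench alone.

Things in the scene. Friction and masses are not known exactly. Their poses are not given: they have to be found in the camera images.
- head: Balancing head, fixed to the bench, origin on the bench under the plates. Grey base 130 mm (x) by y -55 to +125 mm, 30 mm tall. A bridge 124 x 26 mm, top at 95 mm, on posts at x +-48, y 5 mm, crosses over the sprung plate, whose 20 mm stem rises to 108 mm. The gap's mouth faces its own -y: the gauge goes in along the head's +y, on its middle line x = 0.
- seat: Lower plate of the gap (seat plate), steel, flat, 70 mm wide, fixed, same heading as the head. Origin in its top face, on the middle line; its z is the height of the top face (43.5 to 46 mm above the bench, differs from start to start). The plate reaches from y = -85 to +30 mm, so 40 mm of it project as a sill in front of the mouth.
- mouth (a point): Middle of the lower front edge of the upper (sprung) plate, at the head's y = -45 mm; 51 mm above the bench at rest. Gap = its rest height less the seat's height, 5 to 7.5 mm.
- runner (a joint): Lift of the sprung plate (60 mm wide, 70 mm deep, 12 mm thick, steel) in m: 0 resting on its stop, grows upward (travel 12 mm). It presses down with about 3.7 N at its stop and 1.2 N more for each mm of lift.
- gauge: Steel taper gauge, 160 g, lying flat on the bench, grip post upright. Origin in its underside, under the post's middle; own +y points to the thin tip, z up. Blade 24 mm wide, y = -20 to +110 mm (tip); underside flat; 11.4 mm thick up to y = 40 mm, then the top tapers evenly to 3 mm at the tip (0.12 mm per mm). Post 12 mm (x) x 24 mm (y), top 58 mm above the underside.
- gauge_grip (a point): Point inside the grip post to pinch it at, 40 mm above the gauge's underside.
- gauge_tip (a point): Middle of the thin tip's lower edge. Once the taper touches the mouth's edge, each 8.3 mm further in lifts the sprung plate 1 mm (about 17 mm for 2 mm); the blade slides with dry friction on both plates.
- lever (a joint): Angle of the flat cam lever in rad: it turns about a vertical pivot at the head's (x 0, y 85 mm). At 0 it points along the head's +y (unlocked); it grows counter-clockwise seen from above, towards the head's -x side, up to the stop at 1.2 (locked). It stays where it is left; moving it takes 1 to 2 N at the knob.
- lever_knob (a point): Upright round knob at the lever's end, 20 mm diameter, 85 mm from the pivot; the knob rises from 77 to 121 mm above the bench, this point is on its axis 121 mm above the bench.
- seal: Bystander: white ceramic seal face, ring 60 mm outside, 12 mm tall. Leave alone.
- hexkey: Bystander: L-shaped hex key 100 x 32 mm. Leave alone.
- file: Bystander: hand file with round handle, 260 mm long. Leave alone.
- slugs: Bystander: wooden block 50 x 120 x 20 mm, fixed, with three trial slugs standing in it, top 36 mm.
There are look-alikes about, which are no part of the job. What is shaped like the gauge but blue or green is not meant.

How it is judged:
On the way, in this order (a step that is already met when the one before it is completed fails the run):
1. the cam lever is swung to its stop while the gauge still lies on the bench (value of joint lever above 1.1 rad and height (world z) of gauge below 0.01 m), for 0.2 s.
2. the gauge is picked up from the bench (height (world z) of gauge above 0.025 m and contact force between the fingers and gauge above 1 N), for 0.2 s.
At the end, for the whole second after the job is handed in: Lever over 1.1 rad; gauge at rest, gripped (over 1 N), tip 10 mm or more inside the mouth, within 18 mm of the middle line, square within 0.15 rad, flat within 0.12 rad, touching seat (over 0.5 N) and sprung plate (over 1 N), which is lifted 0.8 to 3.5 mm (value of joint lever above 1.1 rad and value of joint runner between 0.0008 and 0.0035 m and contact force between gauge and head above 1 N and contact force between gauge and seat above 0.5 N and contact force between the fingers and gauge above 1 N and y of gauge_tip in the frame of head above -0.035 m and x of gauge_tip in the frame of head between -0.018 and 0.018 m and angle between the y axis of gauge and the y axis of head, either way round below 0.15 rad and angle between gauge's own z axis and vertical below 0.12 rad and linear speed of gauge below 0.02 m/s); the arm keeps its last pose, push and grip.
It fails at once if the gauge is rammed in: the sprung plate is lifted more than 6 mm (value of joint runner above 0.006 m).
It fails at once if a bystander is moved more than 30 mm (distance of any of seal, hexkey, file from where it was at the start of the episode above 0.03 m).
It also fails if it takes over 59 s, if anything falls off the work surface, if the arm or the gripper's body presses on something with over 40 N, if the wrist force passes 120 N, or if a joint passes its speed limit or range.

ROBOT

A 6-joint arm with a two-finger parallel gripper is mounted at the origin on the work surface. World frame = base frame: x ahead of the robot, y to its left, z up, the work surface at z = 0. Lengths are in m, angles in rad, forces in N, time in s.
With the tool pointing down it reaches from about 0.4 to 0.825 m from the base axis. Payload 7 kg.
Tool frame: the origin (TCP) lies at the very end of the fingers, on their centre line; the grasp point (between the pads) lies 19 mm behind it (arm.tcp_to_grasp is the distance from the TCP to the grasp point, in m); y points along the fingers, x is the direction in which the jaws open and shut, and the axes are right-handed (so a half turn about y gives the same grasp; the last joint's range is limited). The gripper opens to 88 mm and grips with 3 to 60 N. Pads are 19 mm wide; open, the fingers measure 130 mm over their backs; the gripper's body (78 mm by 193 mm) begins 47 mm behind the grasp point.
Start: joints at [1.525, 0.359, 0.012, 0, -1.224, -0.288], TCP at [0.221, 0.638, 0.227] pointing down, gripper open.
Joint ranges: [-3.07, 3.07], [-1.43, 2.12], [-1.02, 1.25], [-3.03, 1.67], [-3.05, -0], [-3.03, 3.03]. Speed limits (rad/s): [2.39, 2.39, 3.01, 3.14, 3.14, 3.14].

INTERFACE

Orientations are given as a unit quaternion [w, x, y, z].
In Python, from cell import arm, viewer, masks_of, spot_point gives the robot as it stands.
- The arm moves only by the tool carry_out, never from a script. Its argument "increments" is a list of rows, each a list of 5 numbers: the shift along the world's x, y, z in m, then the turn about the world's z in degrees, then the finger opening in m, from 0 to 0.0876. A call has 1 to 20 rows; each row is the pose to reach, as a shift and turn from the pose commanded when the call began; what a row does not reach only later rows make up. A row lasts 1/8 s, in which the tool goes at most 62.5 mm and 10.7 degrees, less where a joint would pass 70% of its speed; a pose out of reach is approached as far as the arm can. A call with a gripper value outside its range is refused whole. The fingers move at their own pace and stop on an object; "squeeze" is the grip in N (left out, the last holds). Time passes only in rows, so rows that repeat a pose let the fingers close. It gives the time, the measured TCP pose, the force and the opening at its end, in the units of the state.
- arm.get_obs(): the state, without advancing time (a new reading comes with each control period).
- viewer.snapshot(name): name is "side" or "top"; returns a dict with "img" (480x640x3 uint8, blue, green, red), "z_map" (480x640 float32, m along the optical axis (not along the pixel's ray), 0 where there is no reading), "intrinsics" (3x3 intrinsics, pixels), "R" (3x3) and "t" (3): a world point X has camera coordinates R X + t. Camera axes: x right, y down, z forward; pixel columns grow to the right and rows downward; lengths in m; the calibration is good to about 2 mm. A picture is of the moment at which its call begins.
- arm.finish_job(): hands the job in, once; it reports no verdict.
Trained networks look in a picture, given as the dict that the camera call returned (one of the last four; its "shot" number tells which), for a name from the list of things; names that differ only in an ending like _2 or _b are one class to them, and where a whole thing is asked for, a point or a joint stands for the part that bears it (a point fixed in the world has none). Each returns a list of dicts, best first, with "confidence" (0 to 1); they miss things now and then, are a little off and sometimes report something else, mostly with a low value. They report only what shows in the picture. A call takes as long as a camera call. They do not tell look-alikes from the thing itself.
- masks_of(picture, thing): "pixels" (480x640 bool, what is visible of it) and "rect" ([left, top, right, bottom] in pixels, round what is visible of it).
- spot_point(picture, thing): "location" ([column, row] in pixels: a listed point, or the origin of a listed thing).
The state is a dict: "time": time; "qpos": joint angles; "qvel": joint speeds; "tau": joint torques, N m; "position": TCP position; "tool_rot": TCP orientation; "wrist_force": force on the tool from outside, world axes, zero at the start; "ft_torque": the same for the moment, N m; "gripper_width": finger opening in m.
Only numpy, scipy, OpenCV 4.12 (cv2) and the standard library are available. Lean on these libraries where they do the work, as an engineer would, in place of code of your own. Each camera call takes 0.05 s, during which the arm holds its last target. There are 200 camera calls.

## Working session

There is one attempt and no reset: what is moved stays moved. The work goes in short steps, Python scripts to look and compute and a tool call to move; the robot and the scene stay as the last step left them, time stands still between calls to the robot, and variables do not carry over. Pictures are saved under pics/ and viewed, about 8 in all and at most 12, crops included, and the job is handed in when it is done.

Besides the shell and the picture viewer there is one more tool, called after "Emit:" as a command line: name --pt "numbers of a row" for each row, then --argument value for the rest. carry_out: Moves the arm, as the interface text tells. Its arguments: {"type":"object","properties":{"increments":{"type":"array"},"squeeze":{"type":"number"}},"required":["increments"]}

```bash
mkdir -p pics
cat > h.py <<'E'
import numpy as np, cv2
from cell import arm, viewer, masks_of, spot_point
def world(p,u,v,z=None):
    """pixel -> world: by depth, or on the plane of height z"""
    K=p["intrinsics"];R=p["R"];t=p["t"];r=np.linalg.inv(K)@[u,v,1]
    c=-R.T@t; d=R.T@r
    if z is None:
        return c+d*p["z_map"][int(round(v)),int(round(u))]
    return c+d*(z-c[2])/d[2]
def cloud(p):
    v,u=np.mgrid[:480,:640]; K=p["intrinsics"]
    r=np.stack([u,v,np.ones_like(u)],-1)@np.linalg.inv(K).T
    return (r*p["z_map"][...,None]-p["t"])@p["R"]
E
python3 - <<'E'
from h import *
o=arm.get_obs();print({k:np.round(v,3) for k,v in o.items()})
for n in("top","side"):
    p=viewer.snapshot(n);cv2.imwrite(f"pics/{n}1.png",p["img"]);print(n,np.round(-p["R"].T@p["t"],3))
    for k in("gauge","gauge_grip","gauge_tip","mouth","lever_knob","head","seat"):
        for d in spot_point(p,k): 
            u,v=d["location"]; print(k,"%.2f"%d["confidence"],np.round([u,v]), np.round(world(p,u,v),3) if 0<=u<640 and 0<=v<480 else '')
E
```

```text
{'time': np.float64(0.0), 'qpos': array([ 1.525,  0.359,  0.011, -0.   , -1.224, -0.288]), 'qvel': array([ 0.001,  0.002, -0.   ,  0.001, -0.001,  0.001]), 'tau': array([ 0.0000e+00, -5.8272e+01,  2.9304e+01,  6.9970e+00,  7.0000e-03,
       -0.0000e+00]), 'position': array([0.221, 0.637, 0.226]), 'tool_rot': array([-0.409,  0.41 , -0.576,  0.577]), 'wrist_force': array([-0.647, -0.149,  0.986]), 'ft_torque': array([ 0.013, -0.016, -0.018]), 'gripper_width': np.float64(0.088)}
top [ 0.511 -0.029  1.295]
gauge 0.78 [405. 241.] [ 0.56  -0.182  0.031]
gauge 0.74 [491. 327.] [ 0.374 -0.359  0.012]
gauge 0.71 [425. 335.] [ 0.364 -0.216  0.035]
gauge 0.65 [429. 276.] [ 0.485 -0.226  0.054]
gauge 0.63 [478. 224.] [ 0.592 -0.342  0.011]
gauge_grip 0.92 [427. 339.] [ 0.358 -0.217  0.059]
gauge_grip 0.84 [495. 328.] [ 0.372 -0.366  0.019]
gauge_grip 0.83 [431. 277.] [ 0.484 -0.228  0.06 ]
gauge_grip 0.71 [485. 226.] [ 0.585 -0.344  0.056]
gauge_grip 0.69 [406. 238.] [ 0.565 -0.183  0.032]
gauge_tip 0.88 [375. 277.] [ 0.486 -0.117  0.006]
gauge_tip 0.81 [379. 315.] [ 0.403 -0.125  0.001]
gauge_
[... 744 characters left out ...]
66 -0.196  0.025]
gauge_grip 0.90 [354. 328.] [ 0.561 -0.195  0.046]
gauge_grip 0.84 [257. 360.] [ 0.349 -0.227  0.055]
gauge_grip 0.84 [394. 388.] [ 0.594 -0.355  0.046]
gauge_grip 0.69 [324. 354.] [ 0.482 -0.245  0.048]
gauge_grip 0.61 [289. 424.] [ 0.38  -0.373  0.045]
gauge_tip 0.95 [273. 327.] [ 0.401 -0.117 -0.   ]
gauge_tip 0.95 [407. 341.] [ 0.672 -0.228  0.   ]
gauge_tip 0.91 [444. 403.] [ 0.69  -0.391  0.004]
gauge_tip 0.78 [335. 400.] [ 0.484 -0.323 -0.004]
gauge_tip 0.64 [311. 322.] [ 0.484 -0.128  0.007]
mouth 0.90 [312. 244.] [0.538 0.064 0.047]
lever_knob 0.88 [294. 160.] [ 0.58   0.443 -0.002]
head 0.84 [311. 246.] [0.533 0.061 0.042]
seat 0.83 [310. 230.] [0.54  0.093 0.063]
```

Run:
```python
import cv2,numpy as np
a=cv2.imread("pics/top1.png")[130:400,130:540];b=cv2.imread("pics/side1.png")[130:480,200:500]
cv2.imwrite("pics/a.png",cv2.resize(a,(800,527),interpolation=cv2.INTER_CUBIC));cv2.imwrite("pics/b.png",cv2.resize(b,(514,600),interpolation=cv2.INTER_CUBIC))
```

```text
(no output)
```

View pics/a.png

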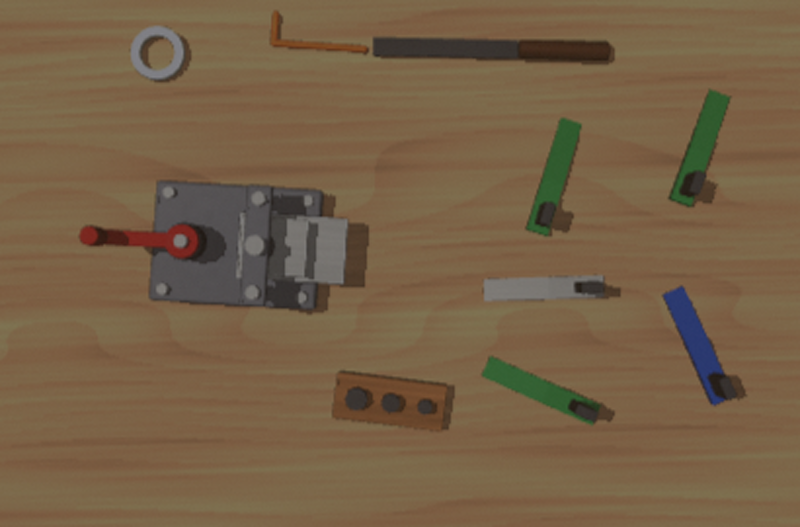

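View pics/b.png

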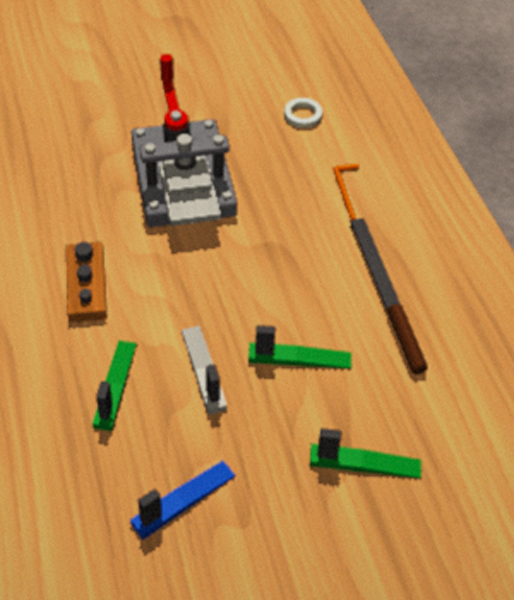

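The top view crop shows five gauge-shaped things. In full-image pixels of the top view, they are green at (405,241), green at (478,224), green at (425,335), blue at (491,327), and bare grey steel at (429,276). Only the grey one fits "steel"; the blue and green ones are look-alikes. The head is at (269,258), its knob at (177,250), and its mouth faces right (world -y). I'll confirm the gauge in a crop and measure it.

```bash
cat > m.py <<'E'
from h import *
def rect(P):
    (c,s,a)=cv2.minAreaRect(np.float32(P[:,:2])*1000); return np.round(c,1),np.round(s,1),round(a,2)
def gauge(p,near):
    for d in masks_of(p,"gauge"):
        C=cloud(p)[d["pixels"]]
        if np.hypot(*(np.median(C[:,:2],0)-near))<.06:return d,C
    return None,None
E
python3 - <<'E'
from m import *
for n in("top","side"):
    p=viewer.snapshot(n);C=cloud(p);print(n)
    d,G=gauge(p,np.array([.485,-.19]))
    if d is not None:
        B=G[(G[:,2]<.02)&(G[:,2]>.0)]; T=G[G[:,2]>.05]
        print("gauge rect",d["rect"],d["confidence"],"blade",rect(B),"posttop",len(T),T.mean(0).round(4) if len(T) else '', rect(T) if len(T)>3 else '')
        m=B[:,:2]; w,V=np.linalg.eigh(np.cov(m.T)); print("axis deg",np.degrees(np.arctan2(V[1,1],V[0,1])))
    box=(abs(C[...,0]-.535)<.1)&(C[...,1]>-.02)&(C[...,1]<.3)
    for lo,hi,k in((.025,.035,"base"),(.09,.099,"bridge"),(.040,.049,"seat"),(.056,.068,"plate"),(.117,.126,"knobtop"),(.104,.112,"stem")):
        S=C[box&(C[...,2]>lo)&(C[...,2]<hi)]
        if len(S)>5: print(k,len(S),rect(S),"med z",np.median(S[:,2]).round(4),"mean",S.mean(0).round(4))
    if n=="top":
        im=p["img"];cv2.imwrite("pics/c.png",cv2.resize(im[250:310,360:460],None,fx=7,fy=7,interpolation=cv2.INTER_CUBIC))
        hsv=cv2.cvtColor(im,cv2.COLOR_BGR2HSV)
        for u,v in((405,276),(390,277),(410,320),(440,205)):print((u,v),hsv[v,u])
        red=box&((hsv[...,0]<8)|(hsv[...,0]>172))&(hsv[...,1]>150)&(C[...,2]>.06)
        R=C[red];print("red",len(R),rect(R),R[:,2].min(),R[:,2].max())
        w,V=np.linalg.eigh(np.cov(R[:,:2].T));print("lever axis",np.degrees(np.arctan2(V[1,1],V[0,1])))
E
```

```text
top
gauge rect [380.1, 267.1, 437.5, 283.6] 0.64 blade (array([ 483.7, -187.9]), array([ 25.2, 127.7]), 1.25) posttop 73 [ 0.4853 -0.2242  0.1084] (array([ 494.1, -136.3]), array([216.2,  11.7]), 84.12)
axis deg 91.21486106216689
base 2899 (array([538.5, 129.9]), array([209.9, 129.9]), 84.9) med z 0.0303 mean [0.5407 0.1604 0.0303]
bridge 628 (array([544.2, 188.8]), array([175.7, 124. ]), 84.64) med z 0.0952 mean [0.5371 0.1175 0.095 ]
seat 732 (array([531.3, 121.2]), array([194.7, 101.1]), 80.57) med z 0.0449 mean [0.5322 0.0589 0.0449]
plate 633 (array([539.1, 134. ]), array([139.5,  59.8]), 84.67) med z 0.0633 mean [0.5353 0.095  0.0632]
knobtop 75 (array([551.2, 277.9]), array([18.4, 16.9]), 23.72) med z 0.1211 mean [0.551  0.2779 0.1209]
stem 86 (array([562.3, 185. ]), array([167.6,  97.1]), 72.37) med z 0.1078 mean [0.5383 0.1297 0.1078]
(405, 276) [ 19  17 122]
(390, 277) [ 15  16 124]
(410, 320) [ 14 118 123]
(440, 205) [ 15 114 123]
red 478 (array([543.8, 232.2]), array([111.4,  32.5]), 89.68) 0.06541285155011982 0.12618567928168362
lever axis 85.4131134694868
side
gauge rect [304.3, 321.3, 333.4, 369.5] 0.65 blade (array([ 487.1, -187.8]), array([ 29.6, 133.4]), 0.13) posttop 75 [ 0.4807 -0.2535  0.0849] (array([ 400.2, -572. ]), array([722.8,  16.1]), 75.83)
axis deg 89.07897541509662
base 897 (array([540.9, 130.2]), array([209.8, 130.1]), 84.96) med z 0.0306 mean [0.5364 0.139  0.0305]
bridge 381 (array([545.3, 189.1]), array([184.3, 123.3]), 85.66) med z 0.095 mean [0.5381 0.1211 0.0948]
seat 542 (array([539. , 117.9]), array([195., 108.]), 84.08) med z 0.0449 mean [0.532  0.0594 0.0449]
plate 535 (array([545. , 124.9]), array([143. , 102.3]), 61.53) med z 0.0634 mean [0.5372 0.1011 0.0631]
knobtop 35 (array([553.8, 278.3]), array([24.8, 15.4]), 77.0) med z 0.1215 mean [0.5535 0.2769 0.1211]
stem 71 (array([527. , 181.6]), array([ 95.5, 181.8]), 9.46) med z 0.1088 mean [0.5426 0.1458 0.1081]
```

View pics/c.png

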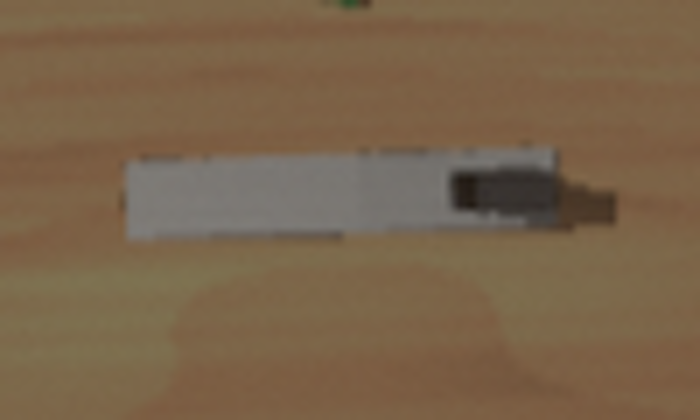

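The crop confirms it: a bare grey blade with a dark post at the right end, at about full-image (434,277), and the thin tip at left, about (378,278), pointing to world +y. From the measurements, the head's origin is about (0.538, 0.110) with yaw -5.1°. The lever pivot is about (0.5455, 0.195), the knob about (0.5525, 0.2785) and the seat z about 0.045. Now I'll move over the knob.

Emit:
carry_out --pt "0.033 -0.036 0 -7.6 0.05" --pt "0.066 -0.072 0 -15.2 0.05" --pt "0.1 -0.108 0 -22.8 0.05" --pt "0.133 -0.144 0 -30.4 0.05" --pt "0.166 -0.18 0 -38 0.05" --pt "0.2 -0.216 0 -45.6 0.05" --pt "0.233 -0.252 0 -53.2 0.05" --pt "0.266 -0.288 0 -60.8 0.05" --pt "0.3 -0.324 0 -68.4 0.05" --pt "0.3315 -0.359 0 -75.8 0.05" --pt "0.3315 -0.359 0 -75.8 0.05" --pt "0.3315 -0.359 0 -75.8 0.05" --pt "0.3315 -0.359 -0.03 -75.8 0.05" --pt "0.3315 -0.359 -0.06 -75.8 0.05"

```text
time: 2.75
position: [0.5521, 0.28, 0.1664]
tool_rot: [-0.029, 0.03, 0.707, -0.706]
wrist_force: [-0.2, -0.6, -0.8]
gripper_width: 0.0501
```

Run:
```python
from m import *
o=arm.get_obs();print({k:np.round(o[k],4) for k in("time","qpos","position","tool_rot","wrist_force","gripper_width")})
p=viewer.snapshot("side");C=cloud(p)
hsv=cv2.cvtColor(p["img"],cv2.COLOR_BGR2HSV)
R=C[((hsv[...,0]<8)|(hsv[...,0]>172))&(hsv[...,1]>150)&(C[...,1]>.25)&(C[...,1]<.32)&(C[...,2]>.11)]
print(len(R),R.mean(0) if len(R) else '')
```

```text
{'time': np.float64(2.75), 'qpos': array([ 7.8430e-01,  3.1060e-01, -2.0140e-01, -2.0000e-04, -1.0573e+00,
       -8.6780e-01]), 'position': array([0.5521, 0.28  , 0.1664]), 'tool_rot': array([-0.0292,  0.0298,  0.7069, -0.7061]), 'wrist_force': array([-0.2247, -0.5636, -0.8025]), 'gripper_width': np.float64(0.0501)}
50 [0.54964292 0.27342319 0.16663284]
```

Emit:
carry_out --pt "0 0 -0.025 0 0.05" --pt "0 0 -0.05 0 0.05" --pt "0 0 -0.077 0 0.05" --pt "0 0 -0.077 0 0.05" --pt "0 0 -0.077 0 0.026" --pt "0 0 -0.077 0 0.026" --pt "0 0 -0.077 0 0.026" --squeeze 5

```text
time: 3.68
position: [0.553, 0.2791, 0.0906]
tool_rot: [-0.03, 0.031, 0.707, -0.706]
wrist_force: [0.5, -0.9, 0.5]
gripper_width: 0.0278
```

Emit:
carry_out --pt "-0.0074 0.0003 0 5 0.026" --pt "-0.0148 0 0 10 0.026" --pt "-0.0222 -0.0009 0 15 0.026" --pt "-0.0294 -0.0025 0 20 0.026" --pt "-0.0365 -0.0047 0 25 0.026" --pt "-0.0433 -0.0076 0 30 0.026" --pt "-0.0499 -0.011 0 35 0.026" --pt "-0.0562 -0.015 0 40 0.026" --pt "-0.0621 -0.0194 0 45 0.026" --pt "-0.0675 -0.0245 0 50 0.026" --pt "-0.0726 -0.0299 0 55 0.026" --pt "-0.0771 -0.0358 0 60 0.026" --pt "-0.0811 -0.042 0 65 0.026" --pt "-0.0837 -0.0469 0 69 0.026" --pt "-0.0845 -0.0486 0 70 0.026" --pt "-0.0845 -0.0486 0 70 0.026" --pt "-0.0845 -0.0486 0 70 0.026"

```text
time: 5.8
position: [0.4684, 0.2303, 0.0897]
tool_rot: [-0.38, 0.38, -0.596, 0.596]
wrist_force: [-0.1, 1.2, 0.7]
gripper_width: 0.0261
```

Emit:
carry_out --pt "-0.0006 -0.0013 0 1 0.026" --pt "-0.0012 -0.0027 0 2 0.026" --pt "-0.0018 -0.0041 0 3 0.026" --pt "-0.0018 -0.0041 0 3 0.026"

```text
time: 6.3
position: [0.4674, 0.2275, 0.0897]
tool_rot: [0.397, -0.395, 0.586, -0.585]
wrist_force: [4.3, 5.9, -4.4]
gripper_width: 0.0258
```

Run:
```python
from m import *
for n in("top","side"):
    p=viewer.snapshot(n);C=cloud(p);hsv=cv2.cvtColor(p["img"],cv2.COLOR_BGR2HSV)
    red=((hsv[...,0]<8)|(hsv[...,0]>172))&(hsv[...,1]>150)&(abs(C[...,0]-.52)<.1)&(abs(C[...,1]-.22)<.1)
    R=C[red&(C[...,2]>.06)&(C[...,2]<.13)];print(n,len(R)); 
    if len(R)>9:
        w,V=np.linalg.eigh(np.cov(R[:,:2].T));print("axis",np.degrees(np.arctan2(V[1,1],V[0,1])),R[:,:2].mean(0),"theta by centroid",np.degrees(np.arctan2(R[:,1].mean()-.1948,R[:,0].mean()-.5455))-84.9)
```

```text
top 332
axis 151.19265995232308 [0.52849077 0.20047866] theta by centroid 76.63801421709277
side 244
axis 150.62868268277668 [0.52386887 0.19892076] theta by centroid 84.31430357832721
```

The reaction rose to about 7 N, so the lever is at its stop. I'll release the knob, rise, and go over the gauge.

Emit:
carry_out --pt "0.001 0.0022 0 0 0.05" --pt "0.001 0.0022 0 0 0.05" --pt "0.001 0.0022 0.03 0 0.05" --pt "0.001 0.0022 0.07 0 0.05" --pt "0.001 0.0022 0.11 0 0.05" --pt "0.003 -0.04 0.11 -6 0.05" --pt "0.005 -0.085 0.11 -13 0.05" --pt "0.007 -0.13 0.11 -20 0.05" --pt "0.009 -0.175 0.11 -27 0.05" --pt "0.01 -0.22 0.11 -34 0.05" --pt "0.012 -0.265 0.11 -41 0.05" --pt "0.014 -0.31 0.11 -48 0.05" --pt "0.015 -0.355 0.11 -54 0.05" --pt "0.016 -0.4 0.11 -60 0.05" --pt "0.017 -0.44 0.11 -66 0.05" --pt "0.0178 -0.4578 0.1 -67.3 0.05" --pt "0.0178 -0.4578 0.06 -67.3 0.05" --pt "0.0178 -0.4578 0.02 -67.3 0.05" --pt "0.0178 -0.4578 0.01 -67.3 0.05" --pt "0.0178 -0.4578 0.01 -67.3 0.05"

```text
time: 8.9
position: [0.484, -0.2316, 0.0995]
tool_rot: [-0.005, 0.006, -0.707, 0.707]
wrist_force: [1.0, -0.6, -0.3]
gripper_width: 0.0504
```

Run:
```python
from m import *
from scipy.spatial.transform import Rotation as Ro
o=arm.get_obs();q=o["tool_rot"];X=Ro.from_quat(q,scalar_first=True).as_matrix();print(o["position"],"jaw deg",np.degrees(np.arctan2(X[1,0],X[0,0])),X[:,1].round(3))
p=viewer.snapshot("top");C=cloud(p);hsv=cv2.cvtColor(p["img"],cv2.COLOR_BGR2HSV)
red=((hsv[...,0]<8)|(hsv[...,0]>172))&(hsv[...,1]>150)&(abs(C[...,0]-.52)<.1)&(abs(C[...,1]-.22)<.1)
K=C[red&(C[...,2]>.117)&(C[...,2]<.126)];k=K[:,:2].mean(0);print("knob",k,"theta",np.arctan2(k[1]-.1948,k[0]-.5455)-np.radians(84.9), np.hypot(*(k-[.5455,.1948])))
p=viewer.snapshot("side");cv2.imwrite("pics/d.png",cv2.resize(p["img"][120:440,200:440],None,fx=1.8,fy=1.8,interpolation=cv2.INTER_CUBIC))
for d in spot_point(p,"gauge_grip"):
    u,v=d["location"];print(d["confidence"],u,v,world(p,u,v,.04))
```

```text
[ 0.48400587 -0.23158338  0.09945578] jaw deg -179.15838058871975 [-0.001 -0.    -1.   ]
knob [0.46778655 0.23068062] theta 1.22726381980622 0.08559672119712738
0.95 287.9 422.7 [ 0.37888371 -0.36813737  0.04      ]
0.84 391.6 389.4 [ 0.59056252 -0.35316846  0.04      ]
0.82 322.7 352.4 [ 0.48265492 -0.23444933  0.04      ]
0.82 352.7 326.4 [ 0.56123907 -0.18817184  0.04      ]
0.8 258.3 362.7 [ 0.35036838 -0.22365233  0.04      ]
0.44 423.5 305.6 [ 0.72716262 -0.17590974  0.04      ]
0.33 308.6 235.9 [0.53664921 0.09777459 0.04      ]
```

View pics/d.png

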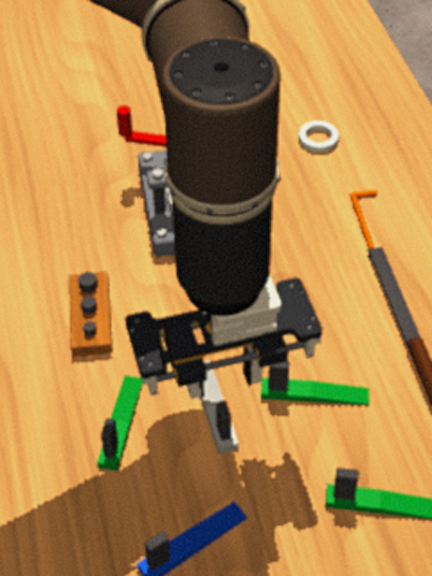

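The picture shows the lever swung to head -x (crop ~(125,120)-(165,140)), with θ measured at about 1.2. The gripper hovers above the grey gauge's post (crop ~(222,420)). Next I descend and grip.

Emit:
carry_out --pt "0 -0.001 -0.03 0 0.05" --pt "0 -0.001 -0.06 0 0.05" --pt "0 -0.001 -0.078 0 0.05" --pt "0 -0.001 -0.078 0 0.05" --pt "0 -0.001 -0.078 0 0.0" --pt "0 -0.001 -0.078 0 0.0" --pt "0 -0.001 -0.078 0 0.0" --pt "0 -0.001 -0.078 0 0.0" --pt "0 -0.001 -0.078 0 0.0" --pt "0 -0.001 -0.078 0 0.0" --squeeze 40

```text
time: 10.3
position: [0.4842, -0.2328, 0.0218]
tool_rot: [-0.005, 0.005, -0.707, 0.707]
wrist_force: [-1.1, 0.6, 4.6]
gripper_width: 0.0118
```

Emit:
carry_out --pt "0 0 0.03 0 0.0" --pt "0 0 0.06 0 0.0" --pt "0 0 0.08 0 0.0" --pt "0 0 0.08 0 0.0" --pt "0 0 0.08 0 0.0" --pt "0.008 0.035 0.08 -1 0.0" --pt "0.016 0.07 0.08 -2.5 0.0" --pt "0.024 0.105 0.08 -4 0.0" --pt "0.032 0.14 0.08 -5 0.0" --pt "0.0385 0.165 0.08 -5.9 0.0" --pt "0.0385 0.165 0.08 -5.9 0.0" --pt "0.0385 0.165 0.08 -5.9 0.0" --pt "0.0385 0.165 0.08 -5.9 0.0"

```text
time: 11.92
position: [0.5221, -0.0685, 0.1011]
tool_rot: [0.032, -0.032, -0.706, 0.706]
wrist_force: [-0.3, -0.1, -2.0]
gripper_width: 0.0117
```

Run:
```python
from m import *
from scipy.spatial.transform import Rotation as Ro
o=arm.get_obs();X=Ro.from_quat(o["tool_rot"],scalar_first=True).as_matrix();print(o["position"],"jaw",np.degrees(np.arctan2(X[1,0],X[0,0])),o["wrist_force"],o["gripper_width"])
y=np.array([.0889,.996]);x=np.array([.996,-.0889]);O=np.array([.5379,.1101])
for n in("top","side"):
    p=viewer.snapshot(n);C=cloud(p)
    cv2.imwrite(f"pics/e_{n}.png",cv2.resize(p["img"][180:340,220:420],None,fx=3.5,fy=3.5,interpolation=cv2.INTER_CUBIC))
    S=C.reshape(-1,3);q=S[:,:2]-O;hy=q@y*1000;hx=q@x*1000
    m=(S[:,2]>.072)&(S[:,2]<.1)&(abs(hx)<25)&(hy>-160)&(hy<-52)
    print(n,m.sum())
    if m.sum()>20:
        for a in range(-150,-40,10):
            k=m&(hy>=a)&(hy<a+10)
            if k.sum()>3:print(a,k.sum(),"x %.1f..%.1f z %.1f"%(hx[k].min(),hx[k].max(),1000*np.median(S[k,2])))
        print("tip max hy",hy[m].max())
    k=(abs(S[:,2]-.0449)<.004)&(abs(hx)<45)&(hy>-95)&(hy<-46);print("seat x",np.percentile(hx[k],[1,99]),"y",np.percentile(hy[k],[1,99]),"z",np.median(S[k,2]))
    k=(S[:,2]>.058)&(S[:,2]<.068)&(abs(hx)<45)&(hy>-60)&(hy<-10);print("plate x",np.percentile(hx[k],[1,99]),"front y",np.percentile(hy[k],[1]),"z",np.median(S[k,2]))
    for d in spot_point(p,"gauge_tip")[:6]:
        w=world(p,*d["location"],.082)
        if abs(w[0]-.53)<.06 and abs(w[1]-.05)<.1:print("tip",d["confidence"],w,(w[:2]-O)@y*1000,(w[:2]-O)@x*1000)
```

```text
[ 0.52214297 -0.06851324  0.10108351] jaw 174.82731333639057 [-0.28559961 -0.14666105 -2.0249771 ] 0.011673988217215344
top 0
seat x [32.13425101 32.13425101] y [-48.64898956 -48.64898956] z 0.04513572894144532
plate x [18.88847579 28.86646733] front y [-38.76777774] z 0.06301710658427487
side 9
seat x [-33.7300085   28.57095629] y [-83.73496903 -56.93034607] z 0.04485250989243922
plate x [-27.88247577 -25.45777637] front y [-45.34300058] z 0.06270842202224491
```

View pics/e_side.png

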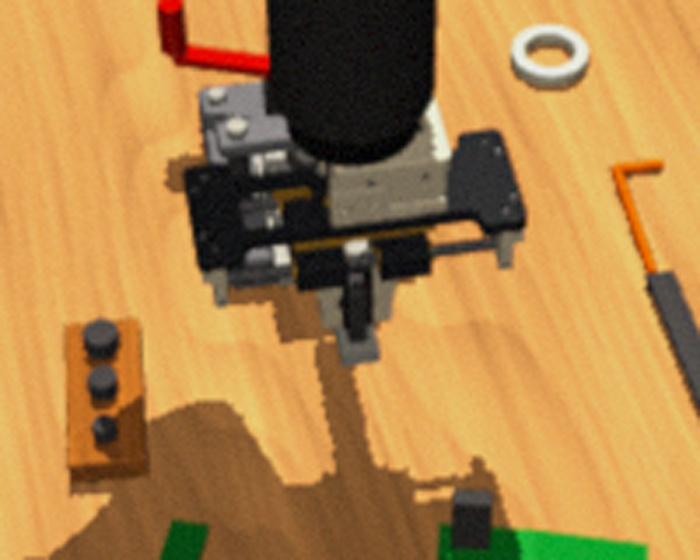

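The gauge is held, looks level and is centred on the middle line (hx ≈ 0). Its tip is at about head y -69. Next I go forward 16 mm and lower onto the sill.

Emit:
carry_out --pt "0.0007 0.008 0 0 0.0" --pt "0.0014 0.016 0 0 0.0" --pt "0.0014 0.016 -0.01 0 0.0" --pt "0.0014 0.016 -0.02 0 0.0" --pt "0.0014 0.016 -0.027 0 0.0" --pt "0.0014 0.016 -0.031 0 0.0" --pt "0.0014 0.016 -0.0325 0 0.0" --pt "0.0014 0.016 -0.0325 0 0.0" --pt "0.0014 0.016 -0.0325 0 0.0"

```text
time: 13.25
position: [0.5242, -0.0518, 0.0693]
tool_rot: [-0.031, 0.032, 0.706, -0.706]
wrist_force: [0.7, -0.3, -0.6]
gripper_width: 0.0121
```

Emit:
carry_out --pt "0 0 -0.0005 0 0.0" --pt "0 0 -0.001 0 0.0" --pt "0 0 -0.001 0 0.0" --pt "0 0 -0.001 0 0.0"

```text
time: 13.75
position: [0.5241, -0.0518, 0.0681]
tool_rot: [0.032, -0.032, -0.706, 0.706]
wrist_force: [0.2, -0.2, -1.0]
gripper_width: 0.0118
```

Emit:
carry_out --pt "0 0 -0.0005 0 0.0" --pt "0 0 -0.001 0 0.0" --pt "0 0 -0.001 0 0.0" --pt "0 0 -0.001 0 0.0"

```text
time: 14.25
position: [0.524, -0.0518, 0.067]
tool_rot: [0.032, -0.032, -0.706, 0.706]
wrist_force: [-0.8, -0.1, -1.6]
gripper_width: 0.0118
```

Emit:
carry_out --pt "0 0 -0.0005 0 0.0" --pt "0 0 -0.0005 0 0.0" --pt "0 0 -0.0005 0 0.0"

```text
time: 14.62
position: [0.5241, -0.0518, 0.0666]
tool_rot: [-0.032, 0.032, 0.706, -0.706]
wrist_force: [0.9, 0.3, -0.4]
gripper_width: 0.0118
```

Emit:
carry_out --pt "0 0 -0.0005 0 0.0" --pt "0 0 -0.0005 0 0.0" --pt "0 0 -0.0005 0 0.0"

```text
time: 15.0
position: [0.5242, -0.0519, 0.0664]
tool_rot: [0.031, -0.032, -0.706, 0.706]
wrist_force: [-1.1, -1.5, 4.8]
gripper_width: 0.0117
```

Emit:
carry_out --pt "0 0 -0.0005 0 0.0" --pt "0 0 -0.0005 0 0.0" --pt "0 0 -0.0005 0 0.0"

```text
time: 15.38
position: [0.5243, -0.052, 0.0662]
tool_rot: [0.031, -0.032, -0.706, 0.706]
wrist_force: [-2.6, -2.6, 8.3]
gripper_width: 0.0115
```

Emit:
carry_out --pt "0 0 0.0004 0 0.0" --pt "0.0004 0.004 0.0004 0 0.0" --pt "0.0007 0.008 0.0004 0 0.0" --pt "0.0011 0.012 0.0004 0 0.0" --pt "0.0014 0.016 0.0004 0 0.0" --pt "0.0018 0.02 0.0004 0 0.0" --pt "0.0021 0.024 0.0004 0 0.0" --pt "0.0024 0.027 0.0004 0 0.0" --pt "0.0024 0.027 0.0004 0 0.0" --pt "0.0024 0.027 0.0004 0 0.0"

```text
time: 16.62
position: [0.527, -0.0249, 0.0665]
tool_rot: [0.031, -0.032, -0.706, 0.707]
wrist_force: [-0.3, -3.7, 5.0]
gripper_width: 0.012
```

```bash
cat > s.py <<'E'
from m import *
from scipy.spatial.transform import Rotation as Ro
import sys
o=arm.get_obs();X=Ro.from_quat(o["tool_rot"],scalar_first=True).as_matrix();print(o["time"],o["position"].round(4),"jaw %.2f"%np.degrees(np.arctan2(X[1,0],X[0,0])),"toolz",X[:,1].round(3),o["wrist_force"].round(1),o["ft_torque"].round(2))
y=np.array([.0889,.996]);x=np.array([.996,-.0889]);O=np.array([.5379,.1101])
d=o["position"][:2]-O;print("tcp head x %.1f y %.1f"%(d@x*1000,d@y*1000))
for n in("side","top"):
    p=viewer.snapshot(n);C=cloud(p)
    if n=="side":cv2.imwrite(f"pics/{sys.argv[1]}.png",cv2.resize(p["img"][160:320,240:400],None,fx=3.7,fy=3.7,interpolation=cv2.INTER_CUBIC))
    S=C.reshape(-1,3);q=S[:,:2]-O;hy=q@y*1000;hx=q@x*1000
    for nm,m in(("stem",(abs(hx)<8)&(abs(hy-5)<8)&(S[:,2]>.1)&(S[:,2]<.12)),("bridge",(abs(hx)<60)&(abs(hy-5)<10)&(S[:,2]>.09)&(S[:,2]<.099)),("seat",(abs(hx)<33)&(abs(hx)>14)&(hy>-84)&(hy<-48)&(abs(S[:,2]-.045)<.005)),("plate",(abs(hx)<28)&(hy>-43)&(hy<-12)&(S[:,2]>.058)&(S[:,2]<.072))):
        print(n,nm,m.sum(),np.median(S[m,2]).round(5) if m.sum() else '')
E
python3 s.py f1
```

```text
16.625 [ 0.527  -0.0249  0.0665] jaw 174.90 toolz [ 0.001 -0.    -1.   ] [-0.3 -3.7  5. ] [-0.81  0.19  0.03]
tcp head x 1.1 y -135.4
side stem 0 
side bridge 79 0.09537
side seat 28 0.04584
side plate 0 
top stem 0 
top bridge 158 0.09538
top seat 0 
top plate 0
```

View pics/f1.png

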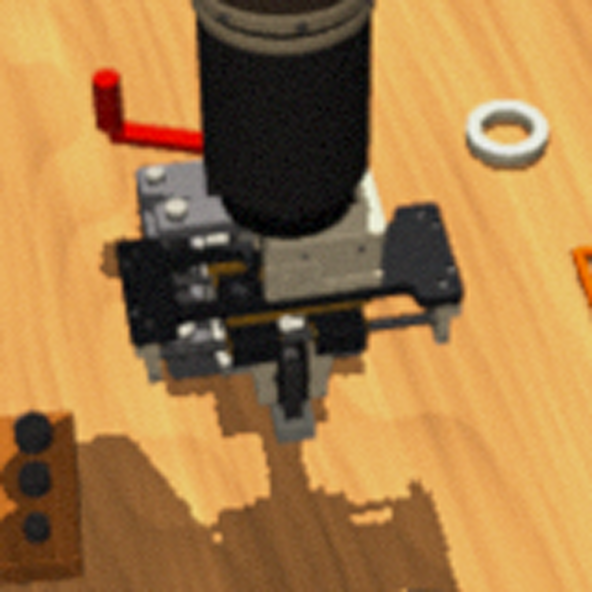

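Emit:
carry_out --pt "0.0001 0.0015 0 0 0.0" --pt "0.0003 0.003 0 0 0.0" --pt "0.0003 0.003 0 0 0.0" --pt "0.0003 0.003 0 0 0.0"

```text
time: 17.23
position: [0.5272, -0.0222, 0.0665]
tool_rot: [0.031, -0.032, -0.706, 0.707]
wrist_force: [-0.5, -4.2, 6.1]
gripper_width: 0.012
```

Emit:
carry_out --pt "0.0001 0.0015 0 0 0.0" --pt "0.0003 0.003 0 0 0.0" --pt "0.0003 0.003 0 0 0.0" --pt "0.0003 0.003 0 0 0.0"

```text
time: 17.73
position: [0.5275, -0.0192, 0.0665]
tool_rot: [0.031, -0.032, -0.706, 0.707]
wrist_force: [-0.7, -4.3, 6.9]
gripper_width: 0.0119
```

Emit:
carry_out --pt "0.0001 0.0015 0 0 0.0" --pt "0.0003 0.003 0 0 0.0" --pt "0.0003 0.003 0 0 0.0" --pt "0.0003 0.003 0 0 0.0"

```text
time: 18.23
position: [0.5277, -0.0167, 0.0666]
tool_rot: [0.031, -0.032, -0.706, 0.707]
wrist_force: [-0.1, -6.8, 7.8]
gripper_width: 0.0116
```

Emit:
carry_out --pt "0.0001 0.0015 0 0 0.0" --pt "0.0003 0.003 0 0 0.0" --pt "0.0003 0.003 0 0 0.0" --pt "0.0003 0.003 0 0 0.0"

```text
time: 18.73
position: [0.5276, -0.0144, 0.0666]
tool_rot: [0.032, -0.031, -0.706, 0.707]
wrist_force: [-1.2, -10.7, 8.5]
gripper_width: 0.0116
```

Emit:
carry_out --pt "0.0002 0.002 0 0 0.0" --pt "0.0004 0.004 0 0 0.0" --pt "0.0004 0.004 0 0 0.0" --pt "0.0004 0.004 0 0 0.0"

```text
time: 19.23
position: [0.5278, -0.0106, 0.0666]
tool_rot: [0.032, -0.031, -0.706, 0.707]
wrist_force: [-1.4, -11.6, 9.7]
gripper_width: 0.0118
```

Emit:
carry_out --pt "0.0002 0.002 0 0 0.0" --pt "0.0004 0.004 0 0 0.0" --pt "0.0004 0.004 0 0 0.0" --pt "0.0004 0.004 0 0 0.0"

```text
time: 19.73
position: [0.5281, -0.0068, 0.0666]
tool_rot: [0.032, -0.031, -0.705, 0.707]
wrist_force: [-1.3, -12.4, 10.9]
gripper_width: 0.0118
```

```bash
python3 s.py f2
python3 - <<'E'
from m import *
p=viewer.snapshot("side")
for k in("mouth","gauge_tip","gauge","gauge_grip","seat"):
    for d in spot_point(p,k)[:6]:print(k,round(d["confidence"],2),np.round(d["location"]),world(p,*d["location"]).round(3))
E
```

```text
19.725 [ 0.5281 -0.0068  0.0666] jaw 174.88 toolz [-0.001 -0.003 -1.   ] [ -1.3 -12.4  10.9] [-4.29  0.45 -0.03]
tcp head x 0.6 y -117.3
side stem 0 
side bridge 107 0.09582
side seat 46 0.04542
side plate 0 
top stem 0 
top bridge 123 0.09513
top seat 0 
top plate 0 
gauge_tip 0.96 [331. 403.] [ 0.474 -0.331  0.003]
gauge_tip 0.71 [272. 328.] [ 0.399 -0.123  0.006]
gauge_tip 0.68 [447. 406.] [ 0.696 -0.396  0.001]
gauge 0.98 [390. 398.] [ 0.589 -0.357  0.014]
gauge 0.77 [290. 431.] [ 0.381 -0.376  0.02 ]
gauge 0.69 [266. 367.] [ 0.364 -0.22   0.012]
gauge 0.6 [355. 336.] [ 0.566 -0.194  0.01 ]
gauge 0.54 [316. 271.] [ 0.524 -0.028  0.055]
gauge_grip 0.86 [353. 328.] [ 0.56  -0.192  0.041]
gauge_grip 0.79 [286. 420.] [ 0.375 -0.371  0.057]
gauge_grip 0.78 [317. 256.] [ 0.528 -0.017  0.093]
gauge_grip 0.75 [258. 361.] [ 0.35  -0.233  0.06 ]
gauge_grip 0.6 [393. 388.] [ 0.593 -0.354  0.045]
seat 0.69 [308. 233.] [ 0.509 -0.022  0.176]
```

Emit:
carry_out --pt "0.0002 0.0025 0 0 0.0" --pt "0.0004 0.005 0 0 0.0" --pt "0.0004 0.005 0 0 0.0" --pt "0.0004 0.005 0 0 0.0" --pt "0.0004 0.005 0 0 0.0" --pt "0.0004 0.005 0 0 0.0"

```text
time: 20.88
position: [0.5283, -0.002, 0.0666]
tool_rot: [0.032, -0.031, -0.705, 0.707]
wrist_force: [-1.5, -13.7, 9.8]
gripper_width: 0.0117
```

```bash
python3 s.py f3
python3 - <<'E'
from m import *
y=np.array([.0889,.996]);x=np.array([.996,-.0889]);O=np.array([.5379,.1101])
p=viewer.snapshot("side");C=cloud(p);S=C.reshape(-1,3);q=S[:,:2]-O;hy=q@y*1000;hx=q@x*1000
m=(abs(hx)<20)&(hy<-112)&(hy>-150)&(S[:,2]>.048)&(S[:,2]<.064)
print("rear blade",m.sum(),"hy",np.percentile(hy[m],[0,3,10,50]).round(1),"x",hx[m].min(),hx[m].max(),"z",np.percentile(S[m,2],[5,50,95]).round(4))
b=hy[m];print("z vs hy slope",np.polyfit(b,S[m,2]*1000,1))
m=(abs(hx)<30)&(hy<20)&(hy>-60)&(S[:,2]>.05)&(S[:,2]<.115)
for a in range(-60,20,6):
    k=m&(hy>=a)&(hy<a+6);print(a,k.sum(),np.unique((S[k,2]*1000).round(),return_counts=True) if k.sum() else '')
E
```

```text
20.875 [ 0.5283 -0.002   0.0666] jaw 174.87 toolz [-0.001 -0.003 -1.   ] [ -1.5 -13.7   9.8] [-4.59  0.44 -0.02]
tcp head x 0.4 y -112.5
side stem 2 0.10357
side bridge 89 0.09585
side seat 62 0.04528
side plate 6 0.06231
top stem 0 
top bridge 118 0.09564
top seat 0 
top plate 0 
rear blade 86 hy [-136.1 -134.7 -133.2 -126.2] x -9.498184622570072 14.189842111609233 z [0.0501 0.0561 0.061 ]
z vs hy slope [ 0.18996037 79.63773807]
-60 0 
-54 3 (array([62., 67.]), array([2, 1]))
-48 17 (array([54., 55., 56., 57., 58., 59., 62., 63., 64., 65., 67., 68., 69.]), array([1, 1, 1, 1, 2, 2, 1, 1, 2, 2, 1, 1, 1]))
-42 3 (array([55., 60.]), array([2, 1]))
-36 0 
-30 0 
-24 0 
-18 0 
-12 0 
-6 16 (array([ 51.,  95.,  96.,  97.,  98.,  99., 101., 105., 106.]), array([1, 1, 2, 3, 5, 1, 1, 1, 1]))
0 16 (array([ 92.,  94.,  95.,  96.,  97.,  98., 100.]), array([1, 3, 1, 3, 4, 1, 3]))
6 15 (array([ 93.,  94.,  95.,  96.,  97.,  99., 100.]), array([4, 3, 1, 2, 1, 3, 1]))
12 12 (array([90., 93., 94., 95., 96., 97.]), array([1, 2, 2, 3, 1, 3]))
18 1 (array([91.]), array([1]))
```

View pics/f3.png

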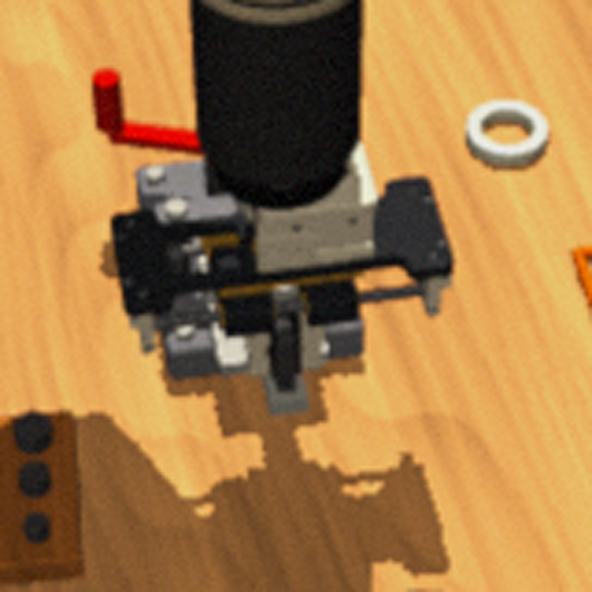

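Emit:
carry_out --pt "0 0 0 0 0.0" --pt "0 0 0 0 0.0" --pt "0 0 0 0 0.0" --pt "0 0 0 0 0.0" --pt "0 0 0 0 0.0" --pt "0 0 0 0 0.0" --pt "0 0 0 0 0.0" --pt "0 0 0 0 0.0"

```text
time: 22.02
position: [0.5283, -0.002, 0.0666]
tool_rot: [0.032, -0.031, -0.705, 0.707]
wrist_force: [-2.3, -13.8, 10.2]
gripper_width: 0.0121
```

Position and forces have stopped changing and the gauge is gripped, so I'll hand in.

```bash
python3 -c "
from cell import arm
print(arm.finish_job())"
```

```text
the job is handed in; nothing more can be done
None
```

The job is handed in at about 22 s of the 59 s limit; no verdict was reported. The lever is locked, and the steel gauge is gripped under the sprung plate with an estimated lift of 1.6–2.0 mm.

**Lever:** I swung it to its stop. The push-back rose to about 7 N there. The knob's position afterwards gave 1.23 rad, which is 1.2 within the measuring error, so it is over the required 1.1.

**Gauge:** I took the grey steel one, not the blue or green look-alikes, and gripped it by its post at 40 N. I laid it on the sill, with contact at the expected height (seat about 45 mm), and slid it in along the head's middle line.

**Last checks:**
- **Alignment:** the tool was 0.4 mm off the middle line and square to the head within about 0.3°. The blade's top surface at the rear was at the height expected for lying flat.
- **Insertion:** the push force stepped up from about 4 N to 11 N where contact was expected. The arm then went on to about 16 mm past that point, leaving the tip about 42 mm inside the mouth.
- **At rest:** position and forces stayed constant over the last second, at about 14 N along the slide and 10 N upward on the tool.

**Not confirmed by camera:**
- **Lift:** the gripper hid the tip, the sprung plate and its stem. The lift and tip figures come from travel and force, not a direct view.
- **Slip in the grip:** the blade's rear end appeared 1–3 mm further back than expected. The side camera had read about 1.6 mm too far back on the bench, so I put any slip at around 1 mm or less.

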